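# Set the coffee grinder's click wheel to three

### The arm

A 6-joint arm with a two-finger parallel gripper is mounted at the origin on the work surface. World frame = base frame: x ahead of the robot, y to its left, z up, the work surface at z = 0. Lengths are in m, angles in rad, forces in N, time in s.
With the tool pointing down it reaches from about 0.425 to 1.125 m from the base axis. Payload 14.9 kg.
Tool frame: the origin (TCP) lies at the centre of the arm's flange, where the gripper is bolted on; the fingertips stand 191 mm ahead of it and the grasp point (between the pads) lies 172 mm ahead of it; z points along the fingers, y is the line along which they close (so a half turn about z gives the same grasp; the last joint's range is limited). The gripper opens to 91 mm and grips with 3 to 60 N. Pads are 32 mm wide; open, the fingers measure 118 mm over their backs; the gripper's body (76 mm by 178 mm) begins 60 mm behind the grasp point.
Start: joints at [-1.302, 0.379, 1.734, -0, 1.028, -0.033], TCP at [0.208, -0.668, 0.405] pointing down, gripper open.
Joint ranges: [-2.77, 2.77], [-0.74, 2.19], [0, 2.66], [-1.06, 4.2], [0.31, 2.87], [-3.08, 3.08]. Speed limits (rad/s): [1.89, 1.89, 2.39, 3.14, 3.14, 3.14].

### API

Orientations are given as a unit quaternion [x, y, z, w].
In Python, from workcell import status, eyes, robot gives the robot as it stands. The module is installed in compiled form; this text tells all that it offers.
- The arm moves only by the tool move_arm, never from a script. Its argument "moves" is a list of rows, each an object with "delta_pos": the shift along the world's x, y, z in mm, a list of three; "delta_rot": the turn, a rotation vector about the world's x, y, z in rad, a list of three; "fingers": the closure, from -1 (fully open) to 1 (shut). A call has exactly 5 rows; each row is the pose to reach, as a shift and turn from the pose commanded when the call began; what a row does not reach only later rows make up. A row lasts 1/12 s, in which the tool goes at most 41.7 mm and 7.16 degrees, less where a joint would pass 70% of its speed; a pose out of reach is approached as far as the arm can. A call with a gripper value outside its range is refused whole. The fingers move at their own pace and stop on an object; "newtons" is the grip in N (left out, the last holds). Time passes only in rows, so rows that repeat a pose let the fingers close, or fill a call up. It gives the time, the measured TCP pose, the force, the opening and the grip force at its end, in the units of the state.
- status.sense(): the state, without advancing time (a new reading comes with each control period).
- eyes.grab_frame(name): name is "scene" or "top" or "wrist"; returns (picture, depth): 384x512x3 uint8, red, green, blue; 384x512 float32, m along the optical axis (not along the pixel's ray), 0 where there is no reading.
- eyes.camera_info(name): a dict with "fx", "fy", "cx", "cy" (pixels), "rvec" (rotation vector, rad) and "tvec" (3), from world to camera coordinates, as OpenCV has them; the wrist camera has in their place "tool_from_camera" (4x4, takes a point from camera to tool coordinates, whose origin is the TCP and whose axes are the flange's). Camera axes: x right, y down, z forward; pixel columns grow to the right and rows downward; lengths in m; the calibration is good to about 2 mm. A picture is of the moment at which its call begins: read the wrist's pose just before it. camera_info takes no time and is no camera call.
- robot.finish_job(): hands the job in; it is judged then, once.
The state is a dict: "clock": time; "q": joint angles; "joint_vel": joint speeds; "tau": joint torques, N m; "eef_pos": TCP position; "orientation": TCP orientation; "contact_force": force on the tool from outside, world axes, zero at the start; "ft_torque": the same for the moment, N m; "finger_gap": finger opening in m; "grip_force": force on a finger pad.
Only numpy, scipy, OpenCV 4.12 (cv2) and the standard library are available. Lean on these libraries where they do the work, as an engineer would, in place of code of your own. Each camera call takes 0.05 s, during which the arm holds its last target. There are 200 camera calls.

### The job

Set the coffee grinder to three: with a fingertip, flick the lugs at the edge of its black star wheel clockwise (seen from above), click by click, until the lug with the upright stud rests three clicks past the dark steel pointer, and never let it go beyond that. Push gently, without pinching or lifting anything; leave the grinder standing where it is and the cups, pot, scoop and dish undisturbed, and finish clear of everything.

Things in the scene. Friction and masses are not known exactly. Their poses are not given: they have to be found in the camera images.
- grinder: Low coffee grinder standing loose on rubber feet, about 3 kg: black housing 170 (x) x 320 (y) x 70 mm high, its flat aluminium deck on top at z = 70 mm. Origin on the underside, straight below the star wheel's axis; axes parallel to the housing, z up; the housing spans x -85 to 85, y -235 to 85 mm.
- hopper_top (a point): Centre of the black lid on the round amber hopper (radius 64 mm) that stands on the grinder's deck, 155 mm to -y of the wheel's axis and 122 mm above the grinder's underside.
- wheel_centre (a point): Centre of the black star wheel's top face, on its vertical axis, 92 mm above the grinder's underside. Hub of radius 30 mm and 6 straight radial lugs, 60 degrees apart, each 8 mm wide, reaching to radius 58 mm; hub and lugs fill z = 4 to 22 mm above the deck. Gaps between lugs are about 44 mm wide at radius 50 mm.
- stud_top (a point): Top of the upright steel stud (8 mm diameter, rising 11 mm above the lugs) near the end of one lug, 52 mm from the wheel's axis, 103 mm above the grinder's underside. It marks the lug that is read against the pointer.
- pointer_tip (a point): Tip of the dark steel pointer, a small half-sunk cone lying on the deck beside the wheel, on the grinder's -x side, 65 mm from the wheel's axis, tip towards the axis; 18 mm long, at most 7 mm high. Five flat dots on the deck (72 mm from the axis) mark the other click positions, 60 degrees apart.
- grind_wheel (a joint): Star wheel angle (rad), growing clockwise seen from above; 0 = stud at the pointer, a click = 1.047 (60 degrees), three clicks past = 3.142. A sprung detent holds each click (within 0.03); the next takes 3 to 6 N at a lug's end, and past half way the wheel snaps on by itself, by that one click only. Stops at -1.45 and 4.55. Starts one click before the pointer, at it, or one past it.
- cup_rack: Fixed pine rack, 112 x 400 x 134 mm high, with four open slots in a row along its y; origin at the centre of its underside.
- cup1: White ceramic cup without handle, rim radius 35, 55 mm high, standing in a slot of the rack; origin at the centre of its underside.
- cup2: White ceramic cup without handle, rim radius 35, 55 mm high, standing in a slot of the rack; origin at the centre of its underside.
- cup3: White ceramic cup without handle, rim radius 35, 55 mm high, standing in a slot of the rack; origin at the centre of its underside.
- cup4: White ceramic cup without handle, rim radius 35, 55 mm high, standing in a slot of the rack; origin at the centre of its underside.
- coffee_pot: Black clay coffee pot, belly radius 66, 190 mm high, handle to -y (to 92 mm) and spout to +y (to 99 mm); origin at the centre of its underside.
- scoop: Green plastic scoop lying flat, 153 mm long along x (bowl 70 x 46 x 26 mm high to +x, handle to -x); origin on the underside near mid-length.
- incense_dish: Small white ceramic incense dish, radius 40, 22 mm high; origin at the centre of its underside.

How it is judged:
On the way, in this order (a step that is already met when the one before it is completed fails the run):
1. the stud has come to two clicks past the pointer (value of joint grind_wheel above 1.9 rad).
2. the stud rests at three clicks past the pointer (value of joint grind_wheel between 2.9416 and 3.3416 rad and velocity of joint grind_wheel below 0.3 rad/s), for 0.2 s.
At the end, for the whole second after the job is handed in: The wheel rests three clicks past the pointer (3.142 rad, within 0.2), the grinder stands flat within 30 mm of where it was, every bystander is within 20 mm of where it was, and the robot touches nothing (value of joint grind_wheel between 2.9416 and 3.3416 rad and velocity of joint grind_wheel between -0.05 and 0.05 rad/s and angle between grinder's own z axis and vertical below 0.05 rad and height (world z) of grinder below 0.006 m and distance of grinder from where it was at the start of the episode below 0.03 m and linear speed of grinder below 0.02 m/s and distance of each of cup1, cup2, cup3, cup4, coffee_pot, scoop, incense_dish from where it was at the start of the episode below 0.02 m).
It fails at once if the wheel goes beyond three clicks (more than half way to the fourth) (value of joint grind_wheel above 3.7416 rad).
It fails at once if the grinder is lifted, tipped or pushed more than 30 mm away (distance of grinder from where it was at the start of the episode above 0.03 m or height (world z) of grinder above 0.01 m or angle between grinder's own z axis and vertical above 0.1 rad).
It fails at once if the wheel or grinder is pinched or pressed hard (over 25 N) (contact force between the fingers and grinder above 25 N).
It fails at once if a cup, the pot, the scoop or the dish is disturbed (moved over 20 mm) (distance of any of cup1, cup2, cup3, cup4, coffee_pot, scoop, incense_dish from where it was at the start of the episode above 0.02 m).
It also fails if it takes over 70 s, if anything falls off the work surface, if the arm or the gripper's body presses on something with over 40 N, if the wrist force passes 120 N, or if a joint passes its speed limit or range.

## Working session

There is one attempt and no reset: what is moved stays moved. The work goes in short steps, Python scripts to look and compute and a tool call to move; the robot and the scene stay as the last step left them, time stands still between calls to the robot, and variables do not carry over. Pictures are saved under pics/ and viewed, at most 10 in all, crops included, and the job is handed in when it is done.

Besides the shell and the picture viewer there is one more tool, called after ">>>" by a JSON object that holds its "fn" and its "kwargs", one argument or row to a line. move_arm: Moves the arm, as the interface text tells. Its arguments: {"type":"object","properties":{"moves":{"type":"array","items":{"type":"object","properties":{"delta_pos":{"type":"array","items":{"type":"number"}},"delta_rot":{"type":"array","items":{"type":"number"}},"fingers":{"type":"number"}}}},"newtons":{"type":"number"}},"required":["moves"]}

```bash
mkdir -p pics; cat > h.py <<'E'
import numpy as np, cv2
from workcell import status, eyes, robot
def grab(n):
    s=status.sense(); p,d=eyes.grab_frame(n); return s,p,d
def cloud(n,d):
    c=eyes.camera_info(n); R=cv2.Rodrigues(np.array(c["rvec"],float))[0]; t=np.array(c["tvec"],float)
    v,u=np.mgrid[:d.shape[0],:d.shape[1]]
    P=np.stack([(u-c["cx"])/c["fx"]*d,(v-c["cy"])/c["fy"]*d,d],-1)
    return (P-t)@R
def save(n,p): cv2.imwrite("pics/"+n+".png",p[...,::-1])
E
python3 - <<'E'
from h import *
s,p,d=grab("top"); save("top0",p); np.save("top0.npy",cloud("top",d))
s,p,d=grab("scene"); save("scene0",p); np.save("scene0.npy",cloud("scene",d))
print(s)
E
```

```text
{'clock': 0.05, 'q': array([-1.30231327e+00,  3.79387116e-01,  1.73477752e+00,  4.86093335e-06,
        1.02848911e+00, -3.33296555e-02]), 'joint_vel': array([ 0.00260444, -0.00137462,  0.00087452, -0.0009279 ,  0.00123652,
       -0.00073713]), 'tau': array([-3.29682887e-03, -7.65744925e+01, -4.35761011e+01,  6.52127154e-02,
        3.98794888e-02, -1.20767729e-05]), 'eef_pos': array([ 0.20800106, -0.66818542,  0.40410476]), 'orientation': array([ 9.88635277e-01,  1.50332987e-01, -6.01697607e-05, -5.27129247e-04]), 'contact_force': array([-0.50126114,  0.14636631,  0.06426208]), 'ft_torque': array([-0.00478236,  0.01214605,  0.01996891]), 'grip_force': 0.0, 'finger_gap': 0.09128487448127827}
```

View pics/top0.png

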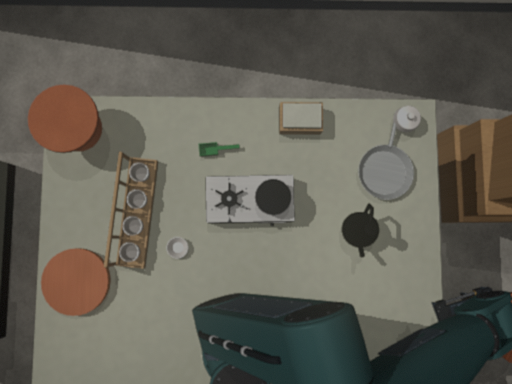

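View pics/scene0.png

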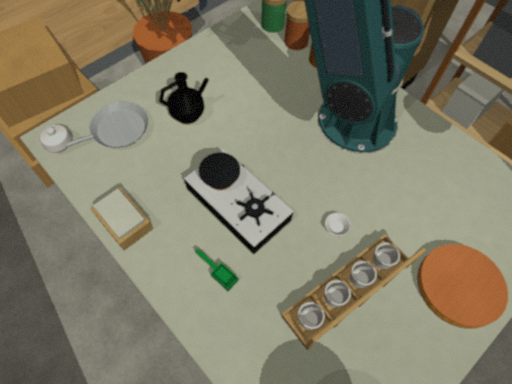

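The top view shows the grinder at about (250,200) with the wheel at (229,199) and the hopper at (273,197). The scene view has the wheel near (255,207). Next I'll zoom in and measure.

```bash
python3 - <<'E'
from h import *
a=cv2.imread("pics/top0.png")[170:230,195:305]; b=cv2.imread("pics/scene0.png")[170:250,200:310]
cv2.imwrite("pics/z0.png",np.vstack([cv2.resize(a,(600,327),interpolation=2),cv2.resize(b[10:60+0],(600,273),interpolation=2)]))
T=np.load("top0.npy");S=np.load("scene0.npy")
print(T[199,229],T[197,273],T[149,208],T[247,178],T[230,360],T[225,134])
for n,C in(("t",T),("s",S)):
    z=C[...,2]; m=(C[...,0]>.4)&(C[...,0]<1.1)&(abs(C[...,1])<.45)
    print(n,[np.round(np.percentile(C[m&(z>.06)&(z<.08)][:,i],[2,98]),3) for i in(0,1)])
    h=C[m&(z>.112)&(z<.13)]; print(len(h),h.mean(0)) 
    h=C[m&(z>.085)&(z<.1)]; print(len(h),np.median(h,0),h.min(0),h.max(0))
E
```

```text
[0.54578331 0.0411275  0.09205814] [ 0.55142192 -0.11321937  0.11953554] [ 0.74484612  0.12607332 -0.00473397] [ 3.73366569e-01  2.31883602e-01 -1.14872410e-04] [ 0.43786641 -0.41286646  0.13224098] [0.45379045 0.39336424 0.0145521 ]
t [array([0.462, 0.896]), array([-0.373,  0.38 ])]
1302 [ 0.54210766 -0.08268715  0.12057348]
498 [0.52834055 0.03032589 0.09165906] [ 0.4029664  -0.44906185  0.08500749] [0.70304181 0.44385037 0.09996341]
s [array([0.456, 0.905]), array([-0.379,  0.395])]
1400 [ 0.54847592 -0.1259817   0.12043425]
677 [0.53742231 0.03253119 0.09180609] [ 0.4012798  -0.44860098  0.08511165] [0.70929567 0.44551592 0.099813  ]
```

View pics/z0.png

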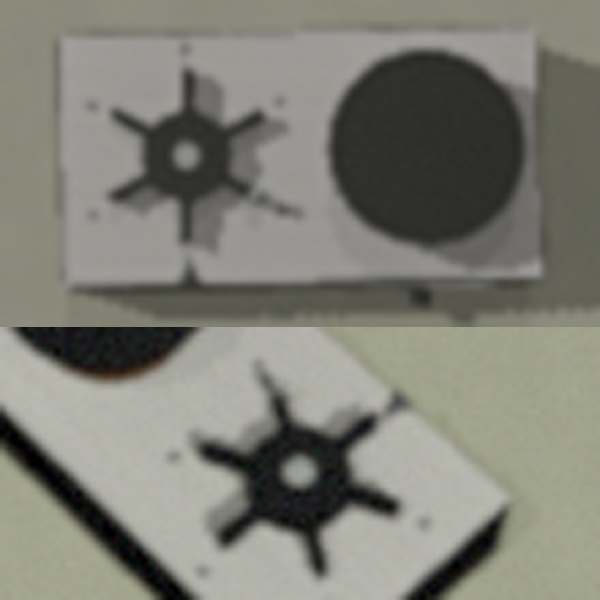

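The 4 o'clock lug, on the hopper side just before the pointer, carries the stud, so the wheel starts at −1 click and needs four clicks. I'll move above the wheel, keeping high over the pot, and look with the wrist camera.

>>> {"fn": "move_arm", "kwargs": {
  "moves": [
    {"delta_pos":[15,32,12],"delta_rot":[0,0,0.1],"fingers":-1},
    {"delta_pos":[30,64,24],"delta_rot":[0,0,0.2],"fingers":-1},
    {"delta_pos":[45,96,36],"delta_rot":[0,0,0.3],"fingers":-1},
    {"delta_pos":[60,128,48],"delta_rot":[0,0,0.4],"fingers":-1},
    {"delta_pos":[75,160,60],"delta_rot":[0,0,0.5],"fingers":-1}
  ]
}}

```text
clock: 0.52
eef_pos: [0.2834, -0.5067, 0.4648]
orientation: [0.92, 0.392, -0.0, -0.0]
contact_force: [0.1, -0.2, 0.8]
finger_gap: 0.0913
grip_force: 0.0
```

>>> {"fn": "move_arm", "kwargs": {
  "moves": [
    {"delta_pos":[17,36,0],"delta_rot":[0,0,0.1],"fingers":-1},
    {"delta_pos":[34,72,0],"delta_rot":[0,0,0.2],"fingers":-1},
    {"delta_pos":[51,108,0],"delta_rot":[0,0,0.3],"fingers":-1},
    {"delta_pos":[68,144,0],"delta_rot":[0,0,0.4],"fingers":-1},
    {"delta_pos":[85,180,0],"delta_rot":[0,0,0.5],"fingers":-1}
  ]
}}

```text
clock: 0.93
eef_pos: [0.3683, -0.3265, 0.4646]
orientation: [0.794, 0.608, -0.0, -0.0]
contact_force: [0.6, -1.4, 0.0]
finger_gap: 0.0915
grip_force: 0.0
```

>>> {"fn": "move_arm", "kwargs": {
  "moves": [
    {"delta_pos":[17,36,0],"delta_rot":[0,0,0.05],"fingers":-1},
    {"delta_pos":[34,72,0],"delta_rot":[0,0,0.1],"fingers":-1},
    {"delta_pos":[51,108,0],"delta_rot":[0,0,0.15],"fingers":-1},
    {"delta_pos":[68,144,0],"delta_rot":[0,0,0.2],"fingers":-1},
    {"delta_pos":[85,180,0],"delta_rot":[0,0,0.27],"fingers":-1}
  ]
}}

```text
clock: 1.35
eef_pos: [0.4533, -0.1464, 0.4648]
orientation: [0.706, 0.708, 0.0, 0.0]
contact_force: [-0.0, 0.3, 0.1]
finger_gap: 0.0913
grip_force: 0.0
```

>>> {"fn": "move_arm", "kwargs": {
  "moves": [
    {"delta_pos":[17,36,0],"fingers":-1},
    {"delta_pos":[34,72,0],"fingers":-1},
    {"delta_pos":[51,108,0],"fingers":-1},
    {"delta_pos":[68,144,0],"fingers":-1},
    {"delta_pos":[85,180,0],"fingers":-1}
  ]
}}

```text
schema error: expected keys delta_pos, delta_rot, fingers
```

>>> {"fn": "move_arm", "kwargs": {
  "moves": [
    {"delta_pos":[0,0,0],"fingers":-1},
    {"delta_pos":[0,0,0],"fingers":-1},
    {"delta_pos":[0,0,0],"fingers":-1},
    {"delta_pos":[0,0,0],"fingers":-1},
    {"delta_pos":[0,0,0],"fingers":-1}
  ]
}}

```text
schema error: expected keys delta_pos, delta_rot, fingers
```

```bash
cat >> h.py <<'E'
from scipy.spatial.transform import Rotation as Ro
def wcloud(s,d):
    c=eyes.camera_info("wrist"); X=np.array(c["tool_from_camera"]); R=Ro.from_quat(s["orientation"]).as_matrix()
    v,u=np.mgrid[:d.shape[0],:d.shape[1]]
    P=np.stack([(u-c["cx"])/c["fx"]*d,(v-c["cy"])/c["fy"]*d,d],-1)
    return (P@X[:3,:3].T+X[:3,3])@R.T+s["eef_pos"]
E
python3 - <<'E'
from h import *
s,p,d=grab("wrist"); save("w0",p); W=wcloud(s,d); np.savez("w0.npz",W=W,p=p)
print(s["clock"],s["eef_pos"],s["orientation"],s["contact_force"],np.array(eyes.camera_info("wrist")["tool_from_camera"]).round(3))
z=W[...,2]; m=(abs(W[...,0]-.55)<.2)&(abs(W[...,1])<.3)
for a,b in((.06,.08),(.085,.097),(.098,.108),(.112,.13)):
    h=W[m&(z>a)&(z<b)]; print(a,len(h),len(h) and (h.mean(0).round(4),h.min(0).round(3),h.max(0).round(3)))
E
```

```text
1.35 [ 0.45328311 -0.14640919  0.46475642] [7.06037810e-01 7.08174134e-01 1.62112908e-05 7.54336847e-05] [-0.01995893  0.2674367   0.11456839] [[-0.001 -0.962 -0.273  0.076]
 [ 1.    -0.    -0.001  0.   ]
 [ 0.    -0.273  0.962  0.02 ]
 [ 0.     0.     0.     1.   ]]
0.06 13392 (array([ 0.5394, -0.0324,  0.0694]), array([ 0.466, -0.191,  0.06 ]), array([0.639, 0.059, 0.08 ]))
0.085 2343 (array([0.5501, 0.0311, 0.091 ]), array([ 0.493, -0.008,  0.085]), array([0.608, 0.049, 0.097]))
0.098 45 (array([ 0.5237, -0.0019,  0.1021]), array([ 0.52 , -0.006,  0.1  ]), array([0.527, 0.002, 0.104]))
0.112 9004 (array([ 0.5539, -0.1087,  0.1199]), array([ 0.491, -0.175,  0.113]), array([ 0.618, -0.048,  0.124]))
```

View pics/w0.png

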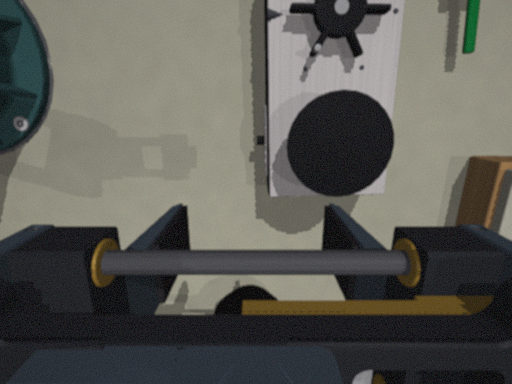

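The stud top measures (0.524, −0.002, 0.102), which confirms one click before the pointer. The wheel axis is at about (0.549, 0.043). I'll place the −x finger behind the 8 o'clock lug, coming down from above on the +y side.

>>> {"fn": "move_arm", "kwargs": {
  "moves": [
    {"delta_pos":[16,38,0],"delta_rot":[0,0,0],"fingers":-1},
    {"delta_pos":[32,76,0],"delta_rot":[0,0,0],"fingers":-1},
    {"delta_pos":[48,114,0],"delta_rot":[0,0,0],"fingers":-1},
    {"delta_pos":[64,152,0],"delta_rot":[0,0,0],"fingers":-1},
    {"delta_pos":[80,190,0],"delta_rot":[0,0,0],"fingers":-1}
  ]
}}

```text
clock: 1.82
eef_pos: [0.5333, 0.0437, 0.4647]
orientation: [0.707, 0.707, -0.0, 0.0]
contact_force: [1.2, -1.3, 1.0]
finger_gap: 0.0918
grip_force: 0.0
```

>>> {"fn": "move_arm", "kwargs": {
  "moves": [
    {"delta_pos":[10,25,-20],"delta_rot":[0,0,0],"fingers":-1},
    {"delta_pos":[22,53,-45],"delta_rot":[0,0,0],"fingers":-1},
    {"delta_pos":[22,53,-80],"delta_rot":[0,0,0],"fingers":-1},
    {"delta_pos":[22,53,-110],"delta_rot":[0,0,0],"fingers":-1},
    {"delta_pos":[22,53,-135],"delta_rot":[0,0,0],"fingers":-1}
  ]
}}

```text
clock: 2.23
eef_pos: [0.5545, 0.0951, 0.3273]
orientation: [0.706, 0.708, -0.001, -0.001]
contact_force: [0.3, 0.8, -0.3]
finger_gap: 0.0917
grip_force: 0.0
```

```bash
python3 - <<'E'
from h import *
s,p,d=grab("wrist"); save("w1",p); W=wcloud(s,d)
print(s["clock"],s["eef_pos"],s["contact_force"])
z=W[...,2]; m=(abs(W[...,0]-.55)<.075)&(abs(W[...,1]-.04)<.075)
for a,b in((.085,.097),(.098,.108)):
    h=W[m&(z>a)&(z<b)]; print(a,len(h),len(h) and (h.mean(0).round(4),h.min(0).round(3),h.max(0).round(3)))
E
```

```text
2.2333 [0.55445852 0.09510971 0.32728851] [ 0.28263491  0.7718743  -0.27946207]
0.085 2598 (array([0.5501, 0.052 , 0.0909]), array([ 0.519, -0.004,  0.085]), array([0.582, 0.095, 0.097]))
0.098 77 (array([ 5.243e-01, -3.000e-04,  1.017e-01]), array([ 0.52 , -0.006,  0.098]), array([0.528, 0.004, 0.104]))
```

View pics/w1.png

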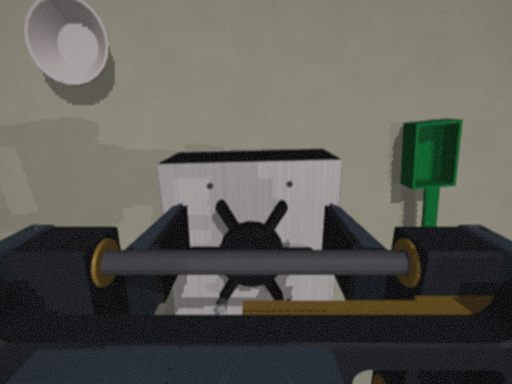

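The picture shows the two +y lugs (tips at (223,205) and (282,205)) lying centrally between the fingers. Now I'll lower the finger.

>>> {"fn": "move_arm", "kwargs": {
  "moves": [
    {"delta_pos":[0,1,-15],"delta_rot":[0,0,0],"fingers":-1},
    {"delta_pos":[0,1,-30],"delta_rot":[0,0,0],"fingers":-1},
    {"delta_pos":[0,1,-45],"delta_rot":[0,0,0],"fingers":-1},
    {"delta_pos":[0,1,-57],"delta_rot":[0,0,0],"fingers":-1},
    {"delta_pos":[0,1,-57],"delta_rot":[0,0,0],"fingers":-1}
  ]
}}

```text
clock: 2.7
eef_pos: [0.5545, 0.0954, 0.2712]
orientation: [0.707, 0.707, -0.001, -0.001]
contact_force: [-0.8, -1.1, 0.0]
finger_gap: 0.0912
grip_force: 0.0
```

>>> {"fn": "move_arm", "kwargs": {
  "moves": [
    {"delta_pos":[3,0,0],"delta_rot":[0,0,0],"fingers":-1},
    {"delta_pos":[6,0,0],"delta_rot":[0,0,0],"fingers":-1},
    {"delta_pos":[9,0,0],"delta_rot":[0,0,0],"fingers":-1},
    {"delta_pos":[12,0,0],"delta_rot":[0,0,0],"fingers":-1},
    {"delta_pos":[15,0,0],"delta_rot":[0,0,0],"fingers":-1}
  ]
}}

```text
clock: 3.12
eef_pos: [0.5699, 0.0958, 0.2731]
orientation: [0.707, 0.707, -0.0, -0.001]
contact_force: [-6.2, 4.4, -0.1]
finger_gap: 0.0912
grip_force: 3.2
```

>>> {"fn": "move_arm", "kwargs": {
  "moves": [
    {"delta_pos":[3,0,0],"delta_rot":[0,0,0],"fingers":-1},
    {"delta_pos":[6,0,0],"delta_rot":[0,0,0],"fingers":-1},
    {"delta_pos":[9,0,0],"delta_rot":[0,0,0],"fingers":-1},
    {"delta_pos":[12,0,0],"delta_rot":[0,0,0],"fingers":-1},
    {"delta_pos":[15,0,0],"delta_rot":[0,0,0],"fingers":-1}
  ]
}}

```text
clock: 3.53
eef_pos: [0.5855, 0.0957, 0.2731]
orientation: [0.707, 0.707, 0.0, 0.0]
contact_force: [-1.4, 2.2, 0.7]
finger_gap: 0.0912
grip_force: 0.7
```

>>> {"fn": "move_arm", "kwargs": {
  "moves": [
    {"delta_pos":[2,0,0],"delta_rot":[0,0,0],"fingers":-1},
    {"delta_pos":[4,0,0],"delta_rot":[0,0,0],"fingers":-1},
    {"delta_pos":[6,0,0],"delta_rot":[0,0,0],"fingers":-1},
    {"delta_pos":[8,0,0],"delta_rot":[0,0,0],"fingers":-1},
    {"delta_pos":[10,0,0],"delta_rot":[0,0,0],"fingers":-1}
  ]
}}

```text
clock: 3.95
eef_pos: [0.5954, 0.0956, 0.2728]
orientation: [0.707, 0.707, 0.0, 0.0]
contact_force: [-1.3, -0.7, 0.0]
finger_gap: 0.0913
grip_force: 0.0
```

```bash
cat >> h.py <<'E'
def look():
    s=status.sense()
    for n in("scene","top","wrist"):
        _,p,d=grab(n); W=wcloud(s,d) if n=="wrist" else cloud(n,d)
        z=W[...,2]; X=W-np.array([.55,.044,0]); r=np.hypot(X[...,0],X[...,1])
        m=(r<.062)&(z>.097)&(z<.107); 
        h=X[m&(r>.04)]; q=X[(r<.066)&(r>.035)&(z>.084)&(z<.096)]
        a=np.degrees(np.arctan2(q[:,1],q[:,0]))
        t=np.angle(np.exp(6j*np.radians(a)).mean()) if len(a) else 9
        print(n,len(h),len(h) and h.mean(0).round(3),"lug phase deg",round(np.degrees(t)/6,1),"deck x",np.round(np.percentile(W[(abs(z-.07)<.006)&(r<.12)][:,0],[1,99]),4) if n!="wrist" else "")
    print(s["clock"],s["eef_pos"],s["contact_force"])
E
python3 -c "from h import *;look()"
```

```text
scene 2 [0.001 0.051 0.101] lug phase deg 21.8 deck x [0.4723 0.6355]
top 0 0 lug phase deg 7.8 deck x [0.4688 0.6317]
wrist 127 [0.    0.054 0.102] lug phase deg 6.6 deck x 
3.95 [0.59537422 0.09558368 0.27280928] [-1.25199181 -0.7225206   0.01191105]
```

Force has dropped, so it likely snapped. I'll lift, go back and check.

>>> {"fn": "move_arm", "kwargs": {
  "moves": [
    {"delta_pos":[0,0,20],"delta_rot":[0,0,0],"fingers":-1},
    {"delta_pos":[0,0,40],"delta_rot":[0,0,0],"fingers":-1},
    {"delta_pos":[-20,0,40],"delta_rot":[0,0,0],"fingers":-1},
    {"delta_pos":[-40,0,40],"delta_rot":[0,0,0],"fingers":-1},
    {"delta_pos":[-40,0,40],"delta_rot":[0,0,0],"fingers":-1}
  ]
}}

```text
clock: 4.52
eef_pos: [0.5523, 0.0956, 0.3125]
orientation: [0.707, 0.708, -0.001, -0.001]
contact_force: [-0.6, -1.0, -0.8]
finger_gap: 0.0911
grip_force: 0.0
```

```bash
python3 -c "
from h import *;look()
s,p,d=grab('scene');W=cloud('scene',d);save('s1',cv2.resize(p[160:260,195:325],(780,600)))"
```

```text
scene 0 0 lug phase deg 3.8 deck x [0.4739 0.6355]
top 2 [-0.024 -0.049  0.099] lug phase deg 1.6 deck x [0.4686 0.6315]
wrist 73 [-0.054 -0.003  0.102] lug phase deg 4.4 deck x 
4.5167 [0.55232533 0.09555777 0.31246022] [-0.56713711 -0.96899015 -0.81628319]
```

View pics/s1.png

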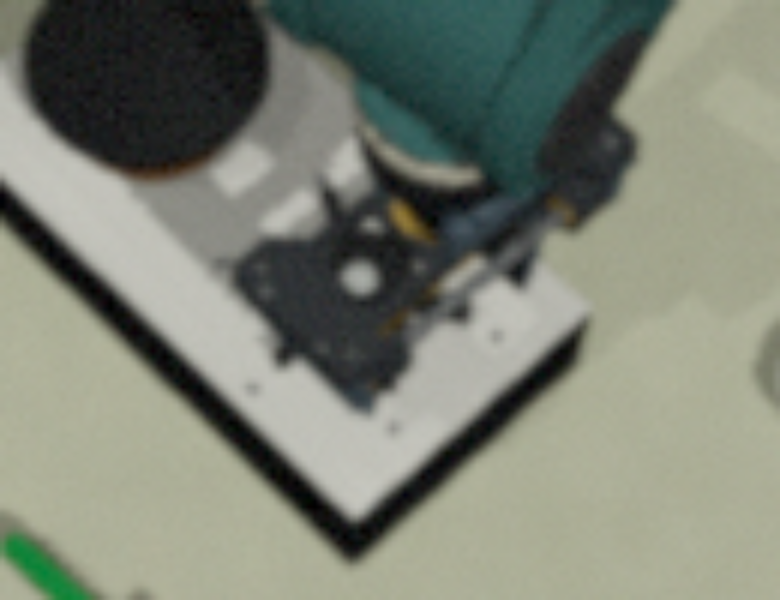

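From the wrist camera the stud is now at the pointer and the deck hasn't moved. Second click, same stroke.

>>> {"fn": "move_arm", "kwargs": {
  "moves": [
    {"delta_pos":[0,0,-20],"delta_rot":[0,0,0],"fingers":-1},
    {"delta_pos":[0,0,-40],"delta_rot":[0,0,0],"fingers":-1},
    {"delta_pos":[0,0,-40],"delta_rot":[0,0,0],"fingers":-1},
    {"delta_pos":[4,0,-40],"delta_rot":[0,0,0],"fingers":-1},
    {"delta_pos":[8,0,-40],"delta_rot":[0,0,0],"fingers":-1}
  ]
}}

```text
clock: 5.13
eef_pos: [0.5639, 0.0957, 0.2733]
orientation: [0.707, 0.707, 0.0, -0.0]
contact_force: [-0.9, 1.4, -0.1]
finger_gap: 0.0909
grip_force: 0.7
```

>>> {"fn": "move_arm", "kwargs": {
  "moves": [
    {"delta_pos":[3,0,0],"delta_rot":[0,0,0],"fingers":-1},
    {"delta_pos":[6,0,0],"delta_rot":[0,0,0],"fingers":-1},
    {"delta_pos":[9,0,0],"delta_rot":[0,0,0],"fingers":-1},
    {"delta_pos":[12,0,0],"delta_rot":[0,0,0],"fingers":-1},
    {"delta_pos":[15,0,0],"delta_rot":[0,0,0],"fingers":-1}
  ]
}}

```text
clock: 5.55
eef_pos: [0.5785, 0.0958, 0.2735]
orientation: [0.707, 0.707, 0.0, -0.0]
contact_force: [-3.5, 2.6, 0.0]
finger_gap: 0.0912
grip_force: 1.6
```

>>> {"fn": "move_arm", "kwargs": {
  "moves": [
    {"delta_pos":[3,0,0],"delta_rot":[0,0,0],"fingers":-1},
    {"delta_pos":[6,0,0],"delta_rot":[0,0,0],"fingers":-1},
    {"delta_pos":[9,0,0],"delta_rot":[0,0,0],"fingers":-1},
    {"delta_pos":[13,0,0],"delta_rot":[0,0,0],"fingers":-1},
    {"delta_pos":[17,0,0],"delta_rot":[0,0,0],"fingers":-1}
  ]
}}

```text
clock: 5.97
eef_pos: [0.5957, 0.0956, 0.273]
orientation: [0.707, 0.707, 0.0, 0.0]
contact_force: [-0.4, 0.2, -0.1]
finger_gap: 0.0913
grip_force: 0.0
```

>>> {"fn": "move_arm", "kwargs": {
  "moves": [
    {"delta_pos":[0,0,20],"delta_rot":[0,0,0],"fingers":-1},
    {"delta_pos":[0,0,40],"delta_rot":[0,0,0],"fingers":-1},
    {"delta_pos":[-20,0,40],"delta_rot":[0,0,0],"fingers":-1},
    {"delta_pos":[-40,0,40],"delta_rot":[0,0,0],"fingers":-1},
    {"delta_pos":[-40,0,40],"delta_rot":[0,0,0],"fingers":-1}
  ]
}}

```text
clock: 6.38
eef_pos: [0.5529, 0.0955, 0.3126]
orientation: [0.707, 0.708, -0.001, -0.0]
contact_force: [-0.3, 0.3, 0.0]
finger_gap: 0.0912
grip_force: 0.0
```

```bash
python3 -c "from h import *;look()"
```

```text
scene 0 0 lug phase deg 4.4 deck x [0.4729 0.6351]
top 0 0 lug phase deg 1.5 deck x [0.4687 0.6315]
wrist 100 [-0.031  0.044  0.102] lug phase deg 4.2 deck x 
6.3833 [0.55290274 0.09550381 0.31264584] [-0.31860728  0.25539743  0.0338539 ]
```

Stud is one click past the pointer. Third click, starting 2 mm further back because the stud is near the finger.

>>> {"fn": "move_arm", "kwargs": {
  "moves": [
    {"delta_pos":[-2,0,0],"delta_rot":[0,0,0],"fingers":-1},
    {"delta_pos":[-2,0,-20],"delta_rot":[0,0,0],"fingers":-1},
    {"delta_pos":[-2,0,-40],"delta_rot":[0,0,0],"fingers":-1},
    {"delta_pos":[2,0,-40],"delta_rot":[0,0,0],"fingers":-1},
    {"delta_pos":[6,0,-40],"delta_rot":[0,0,0],"fingers":-1}
  ]
}}

```text
clock: 6.95
eef_pos: [0.5615, 0.0956, 0.2722]
orientation: [0.707, 0.707, -0.001, -0.001]
contact_force: [-1.2, 1.3, 0.3]
finger_gap: 0.091
grip_force: 0.8
```

>>> {"fn": "move_arm", "kwargs": {
  "moves": [
    {"delta_pos":[3,0,0],"delta_rot":[0,0,0],"fingers":-1},
    {"delta_pos":[6,0,0],"delta_rot":[0,0,0],"fingers":-1},
    {"delta_pos":[9,0,0],"delta_rot":[0,0,0],"fingers":-1},
    {"delta_pos":[13,0,0],"delta_rot":[0,0,0],"fingers":-1},
    {"delta_pos":[17,0,0],"delta_rot":[0,0,0],"fingers":-1}
  ]
}}

```text
clock: 7.37
eef_pos: [0.5784, 0.0958, 0.2736]
orientation: [0.707, 0.707, 0.0, -0.0]
contact_force: [-3.4, 2.0, -0.8]
finger_gap: 0.0909
grip_force: 1.7
```

>>> {"fn": "move_arm", "kwargs": {
  "moves": [
    {"delta_pos":[3,0,0],"delta_rot":[0,0,0],"fingers":-1},
    {"delta_pos":[6,0,0],"delta_rot":[0,0,0],"fingers":-1},
    {"delta_pos":[9,0,0],"delta_rot":[0,0,0],"fingers":-1},
    {"delta_pos":[13,0,0],"delta_rot":[0,0,0],"fingers":-1},
    {"delta_pos":[17,0,0],"delta_rot":[0,0,0],"fingers":-1}
  ]
}}

```text
clock: 7.78
eef_pos: [0.5957, 0.0956, 0.2731]
orientation: [0.707, 0.707, 0.0, 0.0]
contact_force: [0.6, 0.5, 0.2]
finger_gap: 0.0912
grip_force: 0.0
```

>>> {"fn": "move_arm", "kwargs": {
  "moves": [
    {"delta_pos":[0,0,20],"delta_rot":[0,0,0],"fingers":-1},
    {"delta_pos":[0,0,40],"delta_rot":[0,0,0],"fingers":-1},
    {"delta_pos":[-20,0,40],"delta_rot":[0,0,0],"fingers":-1},
    {"delta_pos":[-40,0,40],"delta_rot":[0,0,0],"fingers":-1},
    {"delta_pos":[-40,0,40],"delta_rot":[0,0,0],"fingers":-1}
  ]
}}

```text
clock: 8.2
eef_pos: [0.5529, 0.0955, 0.3127]
orientation: [0.707, 0.708, -0.001, -0.0]
contact_force: [-0.4, -0.8, -0.7]
finger_gap: 0.0913
grip_force: 0.0
```

```bash
python3 -c "from h import *;look()"
```

```text
scene 0 0 lug phase deg 3.3 deck x [0.4722 0.6353]
top 0 0 lug phase deg 1.8 deck x [0.4688 0.6319]
wrist 103 [0.021 0.047 0.101] lug phase deg 4.4 deck x 
8.2 [0.55289181 0.09548047 0.31268616] [-0.36233137 -0.83296324 -0.67123327]
```

Stud is at two clicks past. Fourth and last click, then straight up.

>>> {"fn": "move_arm", "kwargs": {
  "moves": [
    {"delta_pos":[-1,0,0],"delta_rot":[0,0,0],"fingers":-1},
    {"delta_pos":[-1,0,-20],"delta_rot":[0,0,0],"fingers":-1},
    {"delta_pos":[-1,0,-40],"delta_rot":[0,0,0],"fingers":-1},
    {"delta_pos":[3,0,-40],"delta_rot":[0,0,0],"fingers":-1},
    {"delta_pos":[6,0,-40],"delta_rot":[0,0,0],"fingers":-1}
  ]
}}

```text
clock: 8.77
eef_pos: [0.5617, 0.0956, 0.2722]
orientation: [0.707, 0.707, -0.001, -0.001]
contact_force: [-0.8, 1.8, 0.0]
finger_gap: 0.0911
grip_force: 0.7
```

>>> {"fn": "move_arm", "kwargs": {
  "moves": [
    {"delta_pos":[3,0,0],"delta_rot":[0,0,0],"fingers":-1},
    {"delta_pos":[6,0,0],"delta_rot":[0,0,0],"fingers":-1},
    {"delta_pos":[9,0,0],"delta_rot":[0,0,0],"fingers":-1},
    {"delta_pos":[13,0,0],"delta_rot":[0,0,0],"fingers":-1},
    {"delta_pos":[17,0,0],"delta_rot":[0,0,0],"fingers":-1}
  ]
}}

```text
clock: 9.18
eef_pos: [0.5783, 0.0958, 0.2735]
orientation: [0.707, 0.707, -0.0, -0.0]
contact_force: [-2.5, 2.0, -0.4]
finger_gap: 0.0912
grip_force: 1.7
```

>>> {"fn": "move_arm", "kwargs": {
  "moves": [
    {"delta_pos":[3,0,0],"delta_rot":[0,0,0],"fingers":-1},
    {"delta_pos":[6,0,0],"delta_rot":[0,0,0],"fingers":-1},
    {"delta_pos":[9,0,0],"delta_rot":[0,0,0],"fingers":-1},
    {"delta_pos":[13,0,0],"delta_rot":[0,0,0],"fingers":-1},
    {"delta_pos":[17,0,0],"delta_rot":[0,0,0],"fingers":-1}
  ]
}}

```text
clock: 9.6
eef_pos: [0.5957, 0.0956, 0.2731]
orientation: [0.707, 0.707, 0.0, 0.0]
contact_force: [0.1, -0.1, -0.2]
finger_gap: 0.0911
grip_force: 0.0
```

>>> {"fn": "move_arm", "kwargs": {
  "moves": [
    {"delta_pos":[0,0,20],"delta_rot":[0,0,0],"fingers":-1},
    {"delta_pos":[0,0,40],"delta_rot":[0,0,0],"fingers":-1},
    {"delta_pos":[0,0,70],"delta_rot":[0,0,0],"fingers":-1},
    {"delta_pos":[-15,-15,105],"delta_rot":[0,0,0],"fingers":-1},
    {"delta_pos":[-30,-30,135],"delta_rot":[0,0,0],"fingers":-1}
  ]
}}

```text
clock: 10.02
eef_pos: [0.5654, 0.0655, 0.4097]
orientation: [0.706, 0.708, 0.0, 0.0]
contact_force: [1.2, -0.7, -0.3]
finger_gap: 0.0913
grip_force: 0.0
```

>>> {"fn": "move_arm", "kwargs": {
  "moves": [
    {"delta_pos":[0,-30,0],"delta_rot":[0,0,0],"fingers":-1},
    {"delta_pos":[0,-60,0],"delta_rot":[0,0,0],"fingers":-1},
    {"delta_pos":[0,-90,0],"delta_rot":[0,0,0],"fingers":-1},
    {"delta_pos":[0,-90,0],"delta_rot":[0,0,0],"fingers":-1},
    {"delta_pos":[0,-90,0],"delta_rot":[0,0,0],"fingers":-1}
  ]
}}

```text
clock: 10.43
eef_pos: [0.5653, -0.0256, 0.408]
orientation: [0.708, 0.707, 0.0, 0.0]
contact_force: [0.6, 0.3, -0.0]
finger_gap: 0.0915
grip_force: 0.0
```

```bash
python3 -c "
from h import *;look()
s,p,d=grab('wrist');save('w2',p)"
```

```text
scene 6 [0.054 0.003 0.102] lug phase deg 3.7 deck x [0.4702 0.6348]
top 1 [0.023 0.047 0.097] lug phase deg 5.8 deck x [0.4647 0.6274]
wrist 52 [0.052 0.001 0.103] lug phase deg 3.4 deck x 
10.4333 [ 0.56531101 -0.02560071  0.40804668] [ 0.56682122  0.32356369 -0.01058618]
```

View pics/w2.png

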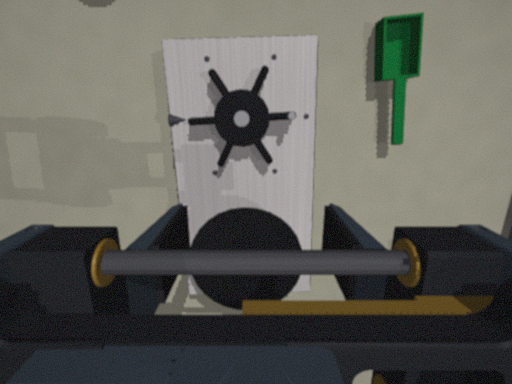

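The stud (291,115) sits opposite the pointer (176,119), which is three clicks past it, and the arm is clear. I'll hand the job in.

```bash
python3 -c "from h import *;print(robot.finish_job())"
```

```text
the job is handed in; nothing more can be done
None
```

The grinder is set to three: four gentle single-click pushes took the stud from one click before the pointer to three past it, the last images show the grinder where it stood and the arm clear of everything, and the job is handed in (no verdict was returned).

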